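# Tap a stoneware caddy central on the sprung recording stage

### The arm

A 7-joint arm with a two-finger parallel gripper is mounted at the origin on the work surface. World frame = base frame: x ahead of the robot, y to its left, z up, the work surface at z = 0. Lengths are in mm, angles in rad, forces in N, time in s.
With the tool pointing down it reaches from about 400 to 900 mm from the base axis. Payload 5.6 kg.
Tool frame: the origin (TCP) lies midway between the tips of the shut fingers; the grasp point (between the pads) lies 19 mm behind it; z points along the fingers, y is the line along which they close (so a half turn about z gives the same grasp; the last joint's range is limited). The gripper opens to 92 mm and grips with 3 to 60 N. Pads are 20 mm wide; open, the fingers measure 128 mm over their backs; the gripper's body (75 mm by 189 mm) begins 69 mm behind the grasp point.
Start: joints at [-0.043, 0.468, -0.012, 1.603, 0.006, 1.071, -0.056], TCP at [650.007, -0.044, 214.592] pointing down, gripper open.
Joint ranges: [-2.53, 2.53], [-0.31, 2.02], [-1.57, 1.55], [0.28, 2.44], [-1.29, 4.43], [0.15, 1.84], [-2.92, 2.92]. Speed limits (rad/s): [2.57, 2.57, 3.14, 3.14, 3.14, 3.14, 3.14].

### API

Orientations are given as a rotation vector (axis times angle).
In Python, from cell import robot, grip, kin, viewer gives the robot as it stands. Calls block until the motion is done:
- robot.movep(position, orientation): joint-space move of the TCP to a pose.
- robot.servo_line(position, feed=150, rotation=None): straight line of the TCP; rotation=None keeps the orientation; feed is the mean speed in mm/s.
- robot.goto_joints(angles): joint-space move.
- grip(opening, newtons=None): opening from 0.0 (shut) to 1.0 (fully open); newtons is the grip in N (None keeps the last); returns when the fingers have stopped.
- robot.hold(seconds).
- kin.ik(position, orientation): joint angles nearest the present ones, or None.
- robot.observe(): the state.
- viewer.read_camera(name): name is "scene" or "side" or "wrist"; returns the picture (384x512x3 uint8, red, green, blue); there is no depth.
- viewer.camera_info(name): a dict with "camera_matrix" (3x3 intrinsics, pixels), "k1" (the pictures are not rectified: a ray, as slopes to the right and down, at radius r is drawn at 1 + k1 r^2 times it, then the intrinsics apply), "R" (3x3) and "t" (3): a world point X has camera coordinates R X + t. Camera axes: x right, y down, z forward; pixel columns grow to the right and rows downward; lengths in mm; the calibration is good to about 2 mm. A picture is of the moment at which its call begins: read the wrist's pose just before it. camera_info takes no time and is no camera call; for the wrist camera it gives the pose at the moment of the call.
A pose or a line that the arm cannot do raises robot.IKError and nothing moves.
- robot.job_done(): hands the job in; it is judged then, once.
Trained networks look in the newest picture that a camera, given by its name, has taken for a name from the list of things; names that differ only in an ending like _2 or _b are one class to them, and where a whole thing is asked for, a point or a joint stands for the part that bears it (a point fixed in the world has none). Each returns a list of dicts, best first, with "confidence" (0 to 1); they miss things now and then, are a little off and sometimes report something else, mostly with a low value. They report only what shows in the picture. A call takes as long as a camera call. They do not tell look-alikes from the thing itself.
- viewer.silhouettes(name, camera): "mask" (384x512 bool, what is visible of it).
- viewer.pinpoint(name, camera): "at" ([x, y, z] in mm, in the coordinates of the camera as it stood for that picture, good to about 4 mm: a listed point, or the origin of a listed thing).
The state is a dict: "t": time; "joints": joint angles; "joint_velocities": joint speeds; "joint_torque": joint torques, N m; "tcp_pos": TCP position; "tcp_rot": TCP orientation; "contact_force": force on the tool from outside, world axes, zero at the start; "wrist_torque": the same for the moment, N m; "grip_width": opening from 0.0 (shut) to 1.0 (fully open); "grip_force": force on a finger pad.
Only numpy, scipy, OpenCV 4.12 (cv2) and the standard library are available. Lean on these libraries where they do the work, as an engineer would, in place of code of your own. Each camera call takes 0.05 s, during which the arm holds its last target. There are 200 camera calls.

### The job

Centre the square caddy for its record picture: tap it gently along the guide rails, from one side or the other as it needs, until the caddy sits centred on the red mark of the sliding platen and the platen's red mark is itself back in line with the black index lines on the grey base. Never touch the platen, meet the old pot slowly and push it softly (under 15 N), keep it upright, and leave the other pieces alone. Then press the red record button fully down and let go.

Things in the scene. Friction and masses are not known exactly. Their poses are not given: they have to be found in the camera images.
- caddy_centre (a point): Centre of the square ochre stoneware caddy, 96 x 96 mm, 80 mm tall, 0.5 to 0.75 kg; top 40 mm above this point, underside 40 mm below; green band over its middle. It stands on the platen's felt between two rails and slides along y of the stage only. Tap its flat +y and -y faces (48 mm from here) at or below mid-height. It slips at some 2.5 to 6 N; met at over 25 mm/s it is struck too hard.
- platen: Sliding platen, 134 (x) x 200 (y) x 12 mm, felt top, rails 12 mm high along y. Origin: centre of underside. Slides along stage y, 45 mm each way, with dry friction (1.2 N) and centring springs (0.11 N per mm): a pushed caddy carries it along until the caddy slips; let go, it springs back to about 11 mm from its middle and stays put anywhere nearer. The robot must not touch it.
- platen_mark (a point): Centre of the red cross line on the platen, on the felt surface (same height as the caddy's underside, 40 mm above the table). Axes as the stage: y along the rails. The red line also shows on both rails.
- index (a point): Middle of the line between the two black index lines on the fixed grey stage base (240 x 340 mm, 25 mm high), at the height of the felt surface. x across the rails, y along the rails, z up. The platen's mark must lie over this point.
- record_top (a point): Centre of the top of the red round push button (28 mm across) on a black console box 110 x 70 x 30 mm fixed to the table; pressed straight down.
- record (a joint): Travel of the red button in m: 0 up, 0.006 fully pressed (needs about 5 N); springs back.
- tiny_pot: Bystander: cream pot with brown band, 32 mm across, 36 mm tall, standing on a corner of the stage base; origin under its centre.
- scale_block: Bystander: white scale block 22 x 70 x 12 mm lying on the far edge of the stage base; origin under its centre.
- jar_tan: Bystander: cream jar with ochre band, 80 mm across, 110 mm tall; origin under its centre.
- jar_brown: Bystander: terracotta jar with brown band, 70 mm across, 90 mm tall; origin under its centre.
- small_jar: Bystander: cream jar with terracotta band, 56 mm across, 70 mm tall; origin under its centre.
- bowl: Bystander: cream bowl 110 mm across, 45 mm tall; origin under its centre.
There are look-alikes about, which are no part of the job. Leave any yellow look-alike of the part that bears record_top alone. What is shaped like the part that bears caddy_centre but pink is not meant.

How it is judged (in metres and radians):
On the way:
1. the record button is pressed fully down while the caddy is centred on the platen's mark and the mark is in line with the index (value of joint record above 0.0045 m and y of caddy_centre in the frame of platen_mark between -0.004 and 0.004 m and y of platen_mark in the frame of index between -0.004 and 0.004 m), for 0.05 s.
At the end, for the whole second after the job is handed in: The caddy stands on the platen with its centre within 4 mm of the red mark along the rails, the platen's red mark is within 4 mm of the index and at rest, and the record button has come back up (y of caddy_centre in the frame of platen_mark between -0.004 and 0.004 m and y of platen_mark in the frame of index between -0.004 and 0.004 m and z of caddy_centre in the frame of platen_mark below 0.045 m and linear speed of platen below 0.01 m/s and value of joint record below 0.002 m); the robot touches nothing.
It fails at once if the robot strikes or pushes the caddy with more than 18 N (contact force between any of the fingers, the arm and caddy above 18 N).
It fails at once if the robot touches the platen (contact force between any of the fingers, the arm and platen above 0.5 N).
It fails at once if the caddy is tipped by more than 0.15 rad (angle between caddy_centre's own z axis and vertical above 0.15 rad).
It fails at once if a bystander is shifted by more than 30 mm (distance of any of tiny_pot, scale_block, jar_tan, jar_brown, small_jar, bowl from where it was at the start of the episode above 0.03 m).
It also fails if it takes over 72 s, if anything falls off the work surface, if the arm or the gripper's body presses on something with over 40 N, if the wrist force passes 120 N, or if a joint passes its speed limit or range.

## Working session

There is one attempt and no reset: what is moved stays moved. The work goes in short steps, each a Python script; the robot and the scene stay as the last script left them, time stands still between calls to the robot, and variables do not carry over. Pictures are saved under pics/ and viewed, at most 10 in all, crops included, and the job is handed in when it is done.

```bash
ls; mkdir -p pics
cat > h.py <<'E'
import numpy as np, cv2
from cell import robot, grip, kin, viewer
def save(c,n):
    im=viewer.read_camera(c); cv2.imwrite(f'pics/{n}.png',cv2.cvtColor(im,cv2.COLOR_RGB2BGR)); return im
def world(info,p): return np.array(info['R']).T@(np.array(p)-np.array(info['t']))
def proj(info,X):
    c=np.array(info['R'])@np.array(X,float)+np.array(info['t']); s=c[:2]/c[2]; s=s*(1+info['k1']*(s@s))
    return (np.array(info['camera_matrix'])@[s[0],s[1],1])[:2]
def ray(info,uv):
    K=np.array(info['camera_matrix']); d=np.array([(uv[0]-K[0,2])/K[0,0],(uv[1]-K[1,2])/K[1,1]]); s=d.copy()
    for _ in range(20): s=d/(1+info['k1']*(s@s))
    R=np.array(info['R']); return -R.T@np.array(info['t']), R.T@np.array([s[0],s[1],1])
def onplane(info,uv,z):
    o,d=ray(info,uv); return o+d*(z-o[2])/d[2]
E
python3 - <<'E'
from h import *
print(robot.observe()['t'])
for c in ['scene','side','wrist']:
    info=viewer.camera_info(c); save(c,c+'0')
    print(c,'campos',np.round(onplane(info,(256,192),0)),np.round(ray(info,(256,192))[0]))
    for n in ['caddy_centre','platen_mark','index','record_top','tiny_pot','scale_block']+(['jar_tan','jar_brown','small_jar','bowl'] if c=='scene' else []):
        for d in viewer.pinpoint(n,c)[:3]:
            print(n,round(d['confidence'],2),np.round(world(info,d['at'])),np.round(proj(info,world(info,d['at']))))
a=[cv2.imread(f'pics/{c}0.png') for c in ['scene','side','wrist']]
cv2.imwrite('pics/a.png',cv2.resize(np.hstack(a[:2]),(800,300),interpolation=cv2.INTER_AREA))
print(robot.observe()['t'])
E
```

```text
pics
0.0
scene campos [371.  16.   0.] [1557.   24.  760.]
caddy_centre 0.85 [315. 185.  42.] [300. 174.]
caddy_centre 0.78 [556. -45.  80.] [237. 203.]
index 0.57 [555. -48.  40.] [237. 213.]
record_top 0.48 [329. 403.  54.] [357. 171.]
record_top 0.46 [486. 358.  49.] [355. 195.]
tiny_pot 0.64 [435.  62.  22.] [269. 196.]
scale_block 0.71 [ 682. -149.   22.] [203. 243.]
scale_block 0.59 [435.  58.  21.] [268. 196.]
jar_tan 0.86 [591. 465.  -6.] [392. 225.]
jar_brown 0.62 [ 642. -450.   -3.] [112. 243.]
small_jar 0.52 [450. 518.  -4.] [394. 200.]
bowl 0.97 [737. 302.   1.] [354. 256.]
side campos [572.  96.   0.] [ 336. -806.  901.]
caddy_centre 0.97 [559. -50.  80.] [265. 208.]
caddy_centre 0.86 [318. 187.  40.] [168. 176.]
platen_mark 0.79 [560. -44.  42.] [264. 216.]
index 0.78 [559. -49.  41.] [265. 217.]
record_top 0.48 [328. 409.  54.] [164. 131.]
record_top 0.47 [489. 356.  49.] [214. 134.]
record_top 0.41 [594. 466.   2.] [237. 123.]
tiny_pot 0.44 [435.  62.  24.] [214. 202.]
scale_block 0.79 [ 680. -147.   22.] [317. 241.]
wrist campos [652. -36.   0.] [650.  72. 386.]
scale_block 0.92 [ 677. -147.   24.] [277. 286.]
1.25
```

View pics/scene0.png

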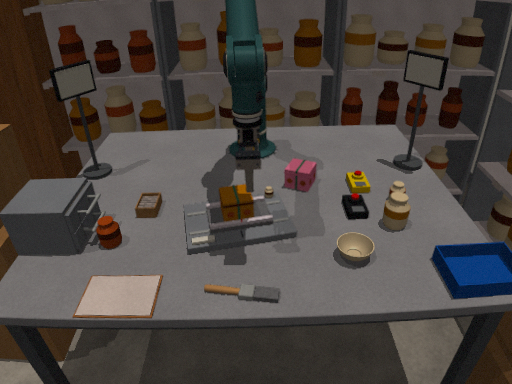

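View pics/side0.png

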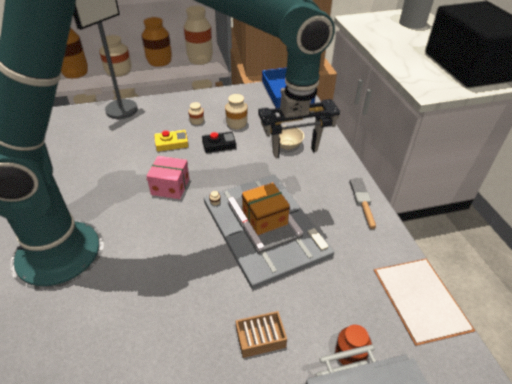

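View pics/wrist0.png

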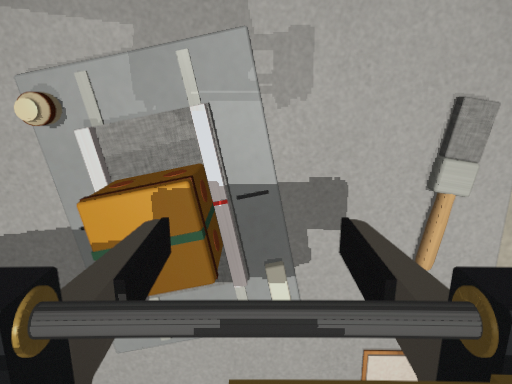

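The pictures show the ochre caddy at scene (237,203) on a stage turned by roughly 15°. The pink box at (300,174) and the yellow console at (358,182) are look-alikes, so the right console is the black one at (355,205). In the wrist picture the caddy covers (80–220, 170–290), red mark is on the rail at (219,203) and black index line at (237–268, 195–191).

Run:
```python
from h import *
from scipy.spatial.transform import Rotation as Ro
i=viewer.camera_info('wrist')
a,b=onplane(i,(200,103),52),onplane(i,(240,300),52); d=a-b
yaw=np.arctan2(-d[0],d[1]); print('rail',a,b,'yaw',yaw)
print('index r',onplane(i,(237,195),25),onplane(i,(268,191),25),'mark',onplane(i,(219,203),52))
s=robot.observe(); R0=Ro.from_rotvec(s['tcp_rot']); print(R0.as_matrix().round(2))
R=Ro.from_euler('z',yaw)*R0
S=Ro.from_euler('z',yaw).as_matrix()
p=np.array([558,-48,0])+S@[0,-5,0]; p[2]=310
robot.movep(p,R.as_rotvec()); robot.hold(0.2)
i=viewer.camera_info('wrist'); save('wrist','w1')
np.savez('w1.npz',**{k:np.array(v) for k,v in i.items()},yaw=yaw)
for n in ['caddy_centre','platen_mark','index']:
    for q in viewer.pinpoint(n,'wrist')[:2]: print(n,round(q['confidence'],2),world(i,q['at']).round(1),(S.T@(world(i,q['at']))).round(1))
print(robot.observe()['t'],robot.observe()['contact_force'])
```

```text
rail [597.7830909   66.76454999  52.        ] [ 633.63524321 -147.10171534   52.        ] yaw 0.1660937881868352
index r [630.40397201 -32.81480818  25.        ] [664.83820098 -28.20442724  25.        ] mark [613.13729506 -33.54837728  52.        ]
[[ 0.  1.  0.]
 [ 1. -0. -0.]
 [-0.  0. -1.]]
2.275 [0.2709105  0.67511208 0.7772891 ]
```

View pics/w1.png

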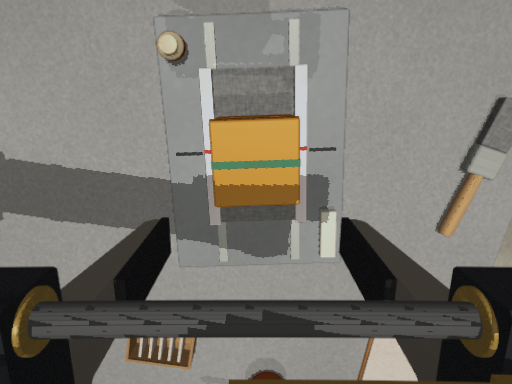

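The picture shows the caddy top at (210–300, 117–206) with its green centre band at row 163. The red marks are on the rails at (208,152) and (304,149), and the index lines at (190,154) and (322,149).

```bash
cat >> h.py <<'E'
def measure(im,info,yaw=None,verb=True):
    """stage: mark, index, caddy positions along stage y (world pts, origin = index mid)"""
    hsv=cv2.cvtColor(im,cv2.COLOR_RGB2HSV).astype(int); H,Sa,V=hsv[...,0],hsv[...,1],hsv[...,2]
    def pts(mask,z,box):
        v,u=np.nonzero(mask); P=np.array([onplane(info,(a,b),z) for a,b in zip(u,v)]).reshape(-1,3)
        k=(P[:,0]>box[0])&(P[:,0]<box[1])&(P[:,1]>box[2])&(P[:,1]<box[3]); return P[k],np.c_[u,v][k]
    B=[440,680,-130,40]
    g,gu=pts((H>40)&(H<95)&(Sa>90)&(V>30),120,B)
    r,ru=pts(((H<6)|(H>172))&(Sa>110)&(V>60),52,B)
    k,ku=pts((V<45)&(Sa<90),25,[450,670,-85,0])
    return (g,gu),(r,ru),(k,ku)
E
python3 - <<'E'
from h import *
im=cv2.cvtColor(cv2.imread('pics/w1.png'),cv2.COLOR_BGR2RGB); f=np.load('w1.npz'); i={k:f[k] for k in f if k!='yaw'}
for n,(P,u) in zip('grk',measure(im,i)):
    print(n,len(P),u.min(0),u.max(0))
    if n!='g':
        m=P[:,0]<558; print(P[m].mean(0).round(1),u[m].mean(0),P[~m].mean(0).round(1),u[~m].mean(0), m.sum())
        d=P[~m].mean(0)-P[m].mean(0); print('yaw',np.arctan2(d[1],d[0]),'mid',(P[~m].mean(0)+P[m].mean(0))/2)
    else:
        l=np.polyfit(P[:,0],P[:,1],1); print(P.mean(0).round(1),l)
E
```

```text
g 545 [212 159] [299 168]
[559.3 -49.3 120. ] [   0.20518819 -164.05481781]
r 41 [205 147] [306 153]
[498.6 -56.   52. ] [207.7 151.2] [617.3 -31.8  52. ] [303. 148.] 20
yaw 0.20123438791504522 mid [557.91451227 -43.86614112  52.        ]Traceback (most recent call last):
  File "<stdin>", line 4, in <module>
    return umr_minimum(a, axis, None, out, keepdims, initial, where)
ValueError: zero-size array to reduction operation minimum which has no identity
```

Run:
```python
from h import *
im=cv2.cvtColor(cv2.imread('pics/w1.png'),cv2.COLOR_BGR2RGB); f=np.load('w1.npz'); i={k:f[k] for k in f if k!='yaw'}
print(im[145:162,322].max(1), im[145:162,190].max(1))
g=im.max(2).astype(float)
def line(us,v0):
    P=[]
    for u in us:
        w=np.clip(np.median(g[v0-9:v0+9,u])*0.75-g[v0-7:v0+8,u],0,None)
        P.append(onplane(i,(u,(w*np.arange(v0-7,v0+8)).sum()/w.sum()),25))
    return np.mean(P,0)
a,b=line(range(181,200),154),line(range(313,333),149); print(a,b,(a+b)/2,np.arctan2(*(b-a)[1::-1]))
G,_,_=measure(im,i); 
for z in (120,): 
    S=np.array([-np.sin(.201),np.cos(.201)]); print('green',S@G[0].mean(0)[:2],'idx',S@((a+b)/2)[:2],'mark',S@[557.9,-43.87])
# caddy top edges along central column
hsv=cv2.cvtColor(im,cv2.COLOR_RGB2HSV); 
for u in (235,256,280):
    print(u,[tuple(map(int,im[v,u])) for v in range(112,124)],[tuple(map(int,im[v,u])) for v in range(200,212)])
```

```text
[146 145 143  60  61  62 134 146 145 146 146 144 145 144 144 143 144] [149 149 149 149 150 151 151 107  60  59  77 151 150 151 150 150 150]
[472.23316949 -67.794886    25.        ] [647.8096953  -31.82866679  25.        ] [560.0214324 -49.8117764  25.       ] 0.20205118697206528
green -159.96445988588215 idx -160.616822523352 mark -154.3711269344545
235 [(108, 107, 104), (109, 109, 105), (104, 103, 99), (103, 100, 96), (89, 49, 19), (116, 56, 26), (67, 40, 12), (99, 64, 26), (154, 104, 31), (183, 131, 51), (203, 155, 72), (204, 158, 75)] [(129, 89, 34), (129, 89, 34), (130, 89, 34), (129, 88, 34), (132, 91, 35), (121, 80, 28), (91, 71, 44), (74, 71, 68), (75, 74, 72), (75, 73, 71), (77, 76, 73), (79, 79, 76)]
256 [(107, 107, 101), (103, 103, 98), (95, 93, 89), (91, 66, 35), (89, 58, 17), (82, 51, 19), (106, 68, 36), (139, 94, 30), (177, 125, 45), (198, 148, 66), (204, 159, 76), (204, 159, 76)] [(130, 90, 33), (130, 90, 33), (129, 89, 32), (130, 90, 33), (127, 86, 32), (119, 78, 25), (77, 73, 68), (77, 77, 74), (76, 74, 72), (78, 76, 74), (75, 75, 72), (73, 72, 69)]
280 [(111, 108, 105), (107, 104, 99), (99, 80, 59), (98, 46, 20), (95, 53, 21), (93, 56, 30), (129, 85, 24), (174, 121, 43), (195, 145, 62), (204, 162, 76), (204, 159, 75), (204, 159, 75)] [(130, 90, 35), (131, 90, 35), (131, 89, 34), (130, 90, 34), (114, 76, 24), (72, 68, 62), (69, 70, 67), (75, 74, 71), (77, 76, 73), (77, 76, 73), (76, 76, 73), (71, 71, 68)]
```

```bash
cat >> h.py <<'E'
from scipy.spatial.transform import Rotation as Ro
YAW=.2015; SX=np.array([np.cos(YAW),np.sin(YAW),0]); SY=np.array([-np.sin(YAW),np.cos(YAW),0])
XC=538.5  # stage x of rails' centre
def W(y,z,x=XC): return SX*x+SY*y+np.array([0,0,z])
D=Ro.from_matrix(np.array([[0,1,0],[1,0,0],[0,0,-1]]))
def orient(tilt=0):  # tilt>0: finger tip leads towards stage +y
    return (Ro.from_euler('z',YAW)*Ro.from_euler('x',tilt)*D).as_rotvec()
def st():
    s=robot.observe(); return s['t'],SY@np.array(s['tcp_pos']),s['tcp_pos'][2],SY@np.array(s['contact_force'])
def push(y0,y1,z,step,feed,f0,fmax=9):
    sg=np.sign(y1-y0); y=y0; log=[]
    while sg*(y1-y)>1e-6:
        y+=sg*min(step,abs(y1-y)); robot.servo_line(W(y,z),feed=feed); t,yy,_,f=st(); log.append((round(yy,1),round(f-f0,2)))
        if abs(f-f0)>fmax: print('FMAX'); break
    print(log); return y
def look(n):
    robot.movep(W(-160.6-5,310),orient()); robot.hold(.3); i=viewer.camera_info('wrist'); im=save('wrist',n)
    (g,_),(r,ru),_=measure(im,i); m=r[:,0]<558; gy=g.mean(0)@SY
    my=(r[m].mean(0)+r[~m].mean(0))@SY/2 if m.any() and (~m).any() else np.nan
    gr=im.max(2).astype(float)
    P=[]
    for x in (-90,90):
        u0,v0=np.round(proj(i,W(-160.6,25,XC+1.5+x))).astype(int)
        for u in range(u0-7,u0+8):
            w=np.clip(np.median(gr[v0-9:v0+10,u])*.75-gr[v0-7:v0+8,u],0,None)
            P.append(onplane(i,(u,(w*np.arange(v0-7,v0+8)).sum()/w.sum()),25))
    iy=np.mean(P,0)@SY
    print('caddy %.1f mark %.1f index %.1f | e %.1f p %.1f'%(gy,my,iy,gy-my,my-iy),len(g),len(r),m.sum(),'t',robot.observe()['t']); return gy,my,iy
E
python3 - <<'E'
from h import *
T=np.deg2rad(8)
grip(0.0); print(st())
robot.movep(W(-236,160),orient(T)); robot.servo_line(W(-236,66),feed=120); robot.hold(.2)
s=[st()[3] for _ in range(5)]; f0=np.mean(s); print(s,st(),np.array(robot.observe()['tcp_rot'])-orient(T))
push(-236,-206,66,3,12,f0)
print(st())
E
```

```text
(3.625, np.float64(-163.72867928184442), np.float64(310.0140692771688), np.float64(0.0034905610470788257))
[np.float64(0.40416802608951685), np.float64(0.40416802608951685), np.float64(0.40416802608951685), np.float64(0.40416802608951685), np.float64(0.40416802608951685)] (5.4667, np.float64(-236.23373453740464), np.float64(66.82384531227603), np.float64(0.40416802608951685)) [-0.00074027 -0.00108785 -0.00106956]
[(np.float64(-232.8), np.float64(-1.65)), (np.float64(-229.9), np.float64(-1.47)), (np.float64(-226.9), np.float64(-1.02)), (np.float64(-223.9), np.float64(-0.96)), (np.float64(-220.9), np.float64(0.21)), (np.float64(-218.1), np.float64(-1.04)), (np.float64(-215.1), np.float64(-1.33)), (np.float64(-211.7), np.float64(-2.59)), (np.float64(-208.8), np.float64(-3.15)), (np.float64(-205.8), np.float64(-2.84))]
(9.4667, np.float64(-205.80900161030905), np.float64(66.02220783953103), np.float64(-2.439143351485697))
```

Run:
```python
from h import *
im=[]
for k in range(2):
    if k: push(-206,-194,66,3,12,-.6)
    i=viewer.camera_info('wrist'); im.append(cv2.cvtColor(save('wrist',f'p{k}'),cv2.COLOR_RGB2BGR))
    c=save('scene',f's{k}'); 
    np.savez(f'p{k}.npz',**{a:np.array(v) for a,v in i.items()})
    # project expected platen end at mark guesses
    print([proj(i,W(y,52,XC+61)).round() for y in (-160,-60,-40)],[proj(viewer.camera_info('scene'),W(-150,52,XC+61))])
print(st())
s=[cv2.resize(cv2.imread(f'pics/s{k}.png')[170:260,170:310],None,fx=2.85,fy=2.85,interpolation=cv2.INTER_CUBIC) for k in (0,1)]
cv2.imwrite('pics/c.png',np.vstack([cv2.resize(np.hstack(im),(798,300)),np.hstack(s)[:,:798]]))
```

```text
[array([362., 150.]), array([371., -42.]), array([373., -85.])] [array([242.74354017, 220.9228512 ])]
[(np.float64(-202.7), np.float64(-2.85)), (np.float64(-199.7), np.float64(-1.77)), (np.float64(-196.7), np.float64(-1.27)), (np.float64(-193.7), np.float64(-2.14))]
[array([361., 171.]), array([369., -17.]), array([371., -59.])] [array([242.74354017, 220.9228512 ])]
(11.2667, np.float64(-193.7028738421001), np.float64(65.9817348237489), np.float64(-1.965968536842959))
```

View pics/c.png

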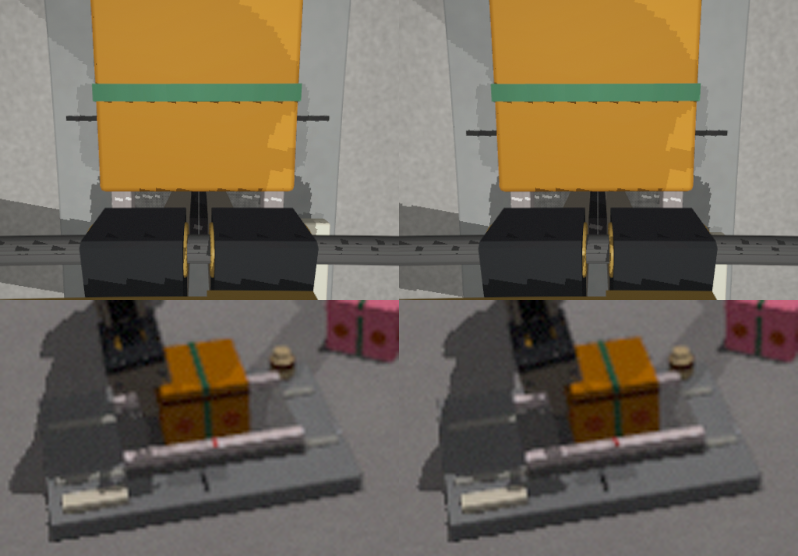

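The bottom crops show the near rail's red mark moving less than the caddy's green band, so the caddy is slipping. I'll back off and measure.

Run:
```python
from h import *
T=np.deg2rad(8)
robot.servo_line(W(-232,66),feed=20); robot.servo_line(W(-236,150),feed=150); grip(1.0); look('w2')
```

```text
caddy -146.2 mark -150.6 index -160.8 | e 4.4 p 10.2 583 41 20 t 16.4833
```

View pics/w2.png

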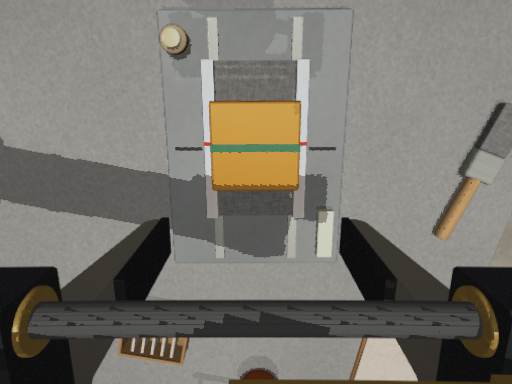

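Run:
```python
from h import *
T=-np.deg2rad(8)
grip(0.0)
robot.movep(W(-76,160),orient(T)); robot.servo_line(W(-76,66),feed=120); robot.hold(.1)
push(-76,-123.3,66,12,12,st()[3])
robot.servo_line(W(-86,66),feed=20); robot.servo_line(W(-76,150),feed=150); grip(1.0); look('w3')
```

```text
[(np.float64(-87.9), np.float64(-0.37)), (np.float64(-100.1), np.float64(0.75)), (np.float64(-112.1), np.float64(0.96)), (np.float64(-123.4), np.float64(2.51))]
caddy -166.8 mark -171.2 index -161.0 | e 4.3 p -10.2 529 42 21 t 29.3667
```

```bash
cat >> h.py <<'E'
IS=viewer.camera_info('scene')
def scene_e():
    im=viewer.read_camera('scene').astype(float); v,u=np.mgrid[170:260,170:310].reshape(2,-1)
    R,G,B=im[v,u].T; Y=[]
    P=np.array([onplane(IS,q,52) for q in zip(u,v)]); x,y=P@SX-XC,P@SY
    w=np.clip(R-1.6*G-5,0,None)*(x>52)*(x<72)*(y>-230)*(y<-100); my=(w*y).sum()/max(w.sum(),1e-9); nr=(w>0).sum()
    O=[ray(IS,q) for q in zip(u,v)]; Q=np.array([o+d*(((XC+48)-o@SX)/(d@SX)) for o,d in O]); z,y=Q[:,2],Q@SY
    w=np.clip(G-1.15*R,0,None)*(z>60)*(z<115)*(y>-230)*(y<-100); gy=(w*y).sum()/max(w.sum(),1e-9)
    return gy,my,nr,(w>0).sum()
E
python3 - <<'E'
from h import *
T=-np.deg2rad(8)
grip(0.0)
robot.movep(W(-97,160),orient(T)); robot.servo_line(W(-97,66),feed=120); robot.hold(.1); f0=st()[3]
g,m,*n=scene_e(); off=g-m-4.3; print('cal',g,m,n,off)
y=push(-97,-121,66,12,12,f0)
while y>-140:
    y=push(y,y-2,66,2,12,f0); g,m,*n=scene_e(); e=g-m-off; print('y %.0f g %.1f m %.1f e %.2f'%(y,g,m,e),n)
    if e<0.8: break
print(st())
E
```

```text
cal -166.59828483334508 -170.74381761270587 [np.int64(2), np.int64(21)] -0.1544672206392077
[(np.float64(-108.9), np.float64(-1.41)), (np.float64(-121.0), np.float64(2.19))]
[(np.float64(-123.2), np.float64(1.98))]
y -123 g -180.0 m -185.0 e 5.11 [np.int64(3), np.int64(16)]
[(np.float64(-125.3), np.float64(1.9))]
y -125 g -182.6 m -185.0 e 2.50 [np.int64(3), np.int64(23)]
[(np.float64(-127.2), np.float64(1.82))]
y -127 g -183.4 m -185.0 e 1.77 [np.int64(3), np.int64(20)]
[(np.float64(-129.2), np.float64(2.4))]
y -129 g -186.3 m -184.9 e -1.25 [np.int64(3), np.int64(19)]
(36.2667, np.float64(-129.1708855907932), np.float64(66.02878973522287), np.float64(3.030723787367206))
```

Run:
```python
from h import *
T=np.deg2rad(8)
robot.servo_line(W(-98,66),feed=22); robot.servo_line(W(-90,150),feed=150); grip(1.0); g,m,i=look('w4')
e=g-m
if abs(e)<2.5:
    grip(0.0); y0=g-58-12; robot.movep(W(y0,150),orient(T)); robot.servo_line(W(y0,66),feed=120); robot.hold(.1)
    y1=-160.8+e-58; print('target',y1); push(y0,y1,66,8,12,st()[3]); print(scene_e())
    robot.servo_line(W(y1-12,66),feed=20); robot.servo_line(W(y1-14,150),feed=150); grip(1.0); look('w5')
```

```text
caddy -172.5 mark -171.2 index -161.0 | e -1.3 p -10.2 536 42 21 t 41.0083
target -220.1080204747924
[(np.float64(-234.6), np.float64(0.92)), (np.float64(-226.3), np.float64(1.42)), (np.float64(-219.9), np.float64(0.38))]
(np.float64(-161.2378247970275), np.float64(-160.54367210216333), np.int64(1), np.int64(17))
caddy -161.7 mark -160.1 index -160.8 | e -1.5 p 0.6 575 42 21 t 50.3417
```

Run:
```python
from h import *
R=D.as_rotvec()
grip(0.0)
robot.movep([487,300,200],R); robot.hold(.1); i=viewer.camera_info('wrist'); save('wrist','b')
c=[world(i,q['at']) for q in viewer.pinpoint('record_top','wrist')]; print(np.round(c))
p=np.array([487.5,357,49.])
c=[q for q in c if np.linalg.norm(q-p)<20]
if c: p=(c[0]+p)/2
print(p)
robot.movep([p[0],p[1],75],R); f0=robot.observe()['contact_force'][2]
z=p[2]+8; robot.servo_line([p[0],p[1],z],feed=60)
while z>32:
    z-=1; robot.servo_line([p[0],p[1],z],feed=25); f=robot.observe()['contact_force'][2]-f0; print(round(z),round(f,1),end='; ')
    if f>12: break
robot.hold(.15); print(robot.observe()['contact_force'],robot.observe()['tcp_pos'],robot.observe()['t'])
```

```text
[[492. 359.  56.]
 [331. 403.  52.]]
[489.92441483 357.79510717  52.52859429]
60 -1.0; 59 -0.9; 58 -1.3; 57 -1.1; 56 -0.4; 55 -0.9; 54 -0.8; 53 -0.9; 52 1.0; 51 1.6; 50 1.9; 49 3.0; 48 3.6; 47 3.6; 46 8.6; 45 15.3; [-3.72028257 -3.01774376 16.37855443] [489.99255109 357.91341148  46.26402506] 58.45
```

View pics/b.png

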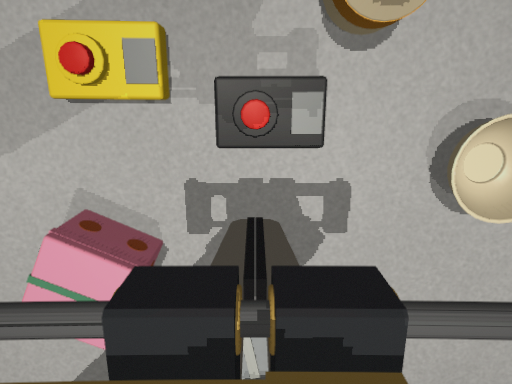

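The picture shows the red button on the black console at (255,114). The finger bottomed out on it after about 6 mm of travel, with the force rising to 16 N, so it is fully pressed. Next I'll let go, check with the scene camera and hand in.

Run:
```python
from h import *
p=robot.observe()['tcp_pos']; robot.servo_line([p[0],p[1],130],feed=80); robot.hold(.3)
print(scene_e(),robot.observe()['contact_force'],robot.observe()['t'])
print(robot.job_done())
```

```text
(np.float64(-161.24174199281492), np.float64(-160.5436721021633), np.int64(1), np.int64(17)) [0.43329046 0.22678952 0.8681196 ] 60.0167
the job is handed in; nothing more can be done
None
```

I handed in the job at about 60 s: the caddy measured about 1.5 mm off the red mark and the mark about 0.6 mm off the index, and I pressed the red button to its stop and let go; no verdict came back.

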